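# Contact-test a connector block and log it with the scanner

## Robot

A 6-joint arm with a two-finger parallel gripper is mounted at the origin on the work surface. World frame = base frame: x ahead of the robot, y to its left, z up, the work surface at z = 0. Lengths are in m, angles in rad, forces in N, time in s.
With the tool pointing down it reaches from about 0.225 to 0.875 m from the base axis. Payload 3.4 kg.
Tool frame: the origin (TCP) lies where the fingers leave the gripper's body, on its centre line; the fingertips stand 73 mm ahead of it and the grasp point (between the pads) lies 54 mm ahead of it (manip.pinch_z is the distance from the TCP to the grasp point, in m); z points along the fingers, y is the line along which they close (so a half turn about z gives the same grasp; the last joint's range is limited). The gripper opens to 85 mm and grips with 20 to 120 N. Pads are 22 mm wide; open, the fingers measure 114 mm over their backs; the gripper's body (76 mm by 85 mm) begins 54 mm behind the grasp point. The pads swing forward as they close: fully open they stand 13 mm farther back than shut.
Start: joints at [1.018, 0.276, 1.505, -0, 1.361, -0.121], TCP at [0.241, 0.522, 0.304] pointing down, gripper open.
Joint ranges: [-2.89, 2.89], [-0.75, 2.08], [0.22, 2.7], [-1.18, 4.32], [0.11, 2.71], [-2.7, 2.7]. Speed limits (rad/s): [2.57, 2.57, 3.14, 3.14, 3.14, 3.14].

## Interface

Orientations are given as a unit quaternion [w, x, y, z].
In Python, from rig import readout, imaging, manip gives the robot as it stands. The module is installed in compiled form; this text tells all that it offers.
- The arm moves only by the tool servo_tool, never from a script. Its argument "moves" is a list of rows, each an object with "dp": the shift along the tool's x, y, z in units of 0.2 m (1.0 is 0.2 m), a list of three; "delta_rot": the turn, a rotation vector about the tool's x, y, z in units of 0.1 rad (1.0 is 0.1 rad), a list of three; "fingers": the opening, from 0 (shut) to 1 (fully open). In form: [{"dp": [dx, dy, dz], "delta_rot": [wx, wy, wz], "fingers": fingers}, ...]. A call has 1 to 5 rows; each row shifts and turns the commanded pose from where the row before left it, along the tool's axes as they then stand; what a row does not reach is not made up. A row lasts 1/10 s, in which the tool goes at most 50 mm and 8.59 degrees, less where a joint would pass 70% of its speed; a pose out of reach is approached as far as the arm can. A call with a number of a shift or a turn outside -1 to 1 is refused whole. A call with a gripper value outside its range is refused whole. The fingers move at their own pace and stop on an object; "force" is the grip in N (left out, the last holds). Time passes only in rows, so rows that do not move let the fingers close. It gives the time, the measured TCP pose, the force, the opening and the grip force at its end, in the units of the state.
- readout.get_state(): the state, without advancing time (a new reading comes with each control period).
- imaging.get_image(name): name is "scene" or "top"; returns (picture, depth): 480x640x3 uint8, red, green, blue; 480x640 float32, m along the optical axis (not along the pixel's ray), 0 where there is no reading.
- imaging.calibration(name): a dict with "intrinsics" (3x3 intrinsics, pixels), "R" (3x3) and "t" (3): a world point X has camera coordinates R X + t. Camera axes: x right, y down, z forward; pixel columns grow to the right and rows downward; lengths in m; the calibration is good to about 2 mm. A picture is of the moment at which its call begins. calibration takes no time and is no camera call.
- manip.sign_off(): hands the job in; it is judged then, once.
The state is a dict: "clock": time; "qpos": joint angles; "qd": joint speeds; "effort": joint torques, N m; "position": TCP position; "ee_rot": TCP orientation; "contact_force": force on the tool from outside, world axes, zero at the start; "moment": the same for the moment, N m; "width": finger opening in m; "gripper_force": force on a finger pad.
Only numpy, scipy, OpenCV 4.12 (cv2) and the standard library are available. Lean on these libraries where they do the work, as an engineer would, in place of code of your own. Each camera call takes 0.05 s, during which the arm holds its last target. There are 200 camera calls.

## Task

The connector block is in the test jig: press the jig's red plunger down along its slant until you feel it come up firmly against its inner stop (how deep that is differs from time to time and cannot be seen, and it must not be rammed), keep it there for about a second and let it spring back up. Then log the test: squeeze the yellow trigger of the stand-mounted scanner fully towards its grip and let it go again. Leave the block in its nest and everything else on the bench where it is.

Things in the scene. Friction and masses are not known exactly. Their poses are not given: they have to be found in the camera images.
- test_jig: fixed jig; origin under the centre of its grey base plate, 180 x 240 x 12 mm. White housing 110 x 120 mm, top at z = 92 mm, centred at (30, 40) mm; an aluminium guide block 62 x 70 mm rises from it, slanted 30 degrees to the jig's -x side, mouth at (-10, 40, 115) mm. Blue nest for the block centred at (0, -75) mm, floor at z = 15, rim at z = 26 mm
- plunger: red round head, 40 mm across, 14 mm thick; origin at the centre of its top face, z axis out of it along the stem (30 degrees off vertical, leaning to the jig's -x); slides along z only. At rest at (-30, 40, 149.6) mm in the jig's frame. Spring 5 N at rest, up to 12 N pressed; meets its stop after 6 to 18 mm, by a hidden setting; over 40 N on the stop is ramming
- depth_stop: brass bushing at the mouth of the guide block, 32 mm across, 6 mm high, origin at the centre of its lower face, z axis along the stem; it carries, out of sight inside, the pin that stops the plunger. Its pose does not tell the depth of the stop
- block: aluminium connector block 60 x 40 x 26 mm (x, y, z) with three black studs 12 mm across and 8 mm high on top, loose, sitting in the jig's nest; origin at the centre of its underside
- scanner: fixed pistol-grip scanner on its side on a stand; origin on the table under the barrel. Barrel 60 x 165 x 50 mm along +y, its axis 110 mm up, top at 138 mm. Black grip 30 mm wide (y), 30 mm thick (z) runs from x = -28 to -143 mm, centre line at y = -30, z = 110 mm, free underneath; the yellow trigger lies beside it on the +y side
- squeeze_point (a point): point fixed on the scanner at (-74, -21.5, 110) mm of its frame, same axes: midway between the back of the grip (y = -45 mm) and the front of the fully squeezed trigger (y = 2 mm). Fingers come from above and close along the scanner's y: 58 mm over grip and trigger at rest, 47 mm squeezed
- trigger_face (a point): point on the trigger's front face, 40 mm from its hinge, where a finger presses it towards the scanner's -y; the trigger bar is 60 mm long in x, 10 mm thick, 22 mm high
- scan_trigger (a joint): trigger angle: 0 released, 0.28 rad fully squeezed; springs back; about 5 N at the trigger face squeezes it fully
- spare_block: second connector block, same as the first, loose on the bench, to be left alone
- screwdriver: screwdriver lying on the bench, to be left alone; origin on its underside
- tape_roll: yellow roll 84 mm across, 24 mm high, to be left alone; origin under its centre
- mug: white mug 76 mm across, 90 mm high, to be left alone; origin under its centre
- jar: clear jar with blue cap, 56 mm across, 80 mm high, to be left alone; origin under its centre
Mind the look-alikes: they are no part of the job. Leave any pink or turquoise look-alike of the scanner alone.

How it is judged:
On the way, in this order (a step that is already met when the one before it is completed fails the run):
1. the plunger is held against its inner stop (more than 2 N on the stop) (contact force between plunger and depth_stop above 2 N), for 0.5 s.
2. the plunger is back up (within 2.5 mm of its rest height in the jig's frame) with the trigger not squeezed (z of plunger in the frame of test_jig above 0.1471 m and value of joint scan_trigger below 0.05 rad), for 0.1 s.
3. the trigger is fully squeezed (beyond 0.24 rad) (value of joint scan_trigger above 0.24 rad), for 0.2 s.
At the end, for the whole second after the job is handed in: The trigger is released (under 0.03 rad), the plunger is back up within 2.5 mm of its rest height, and the block rests upright in its nest, within 8 mm of where it was (value of joint scan_trigger below 0.03 rad and z of plunger in the frame of test_jig above 0.1471 m and distance of block from where it was at the start of the episode below 0.008 m and angle between block's own z axis and vertical below 0.1 rad and linear speed of block below 0.02 m/s); the robot touches nothing.
It fails at once if the plunger is rammed: more than 40 N between plunger and stop (contact force between plunger and depth_stop above 40 N).
It fails at once if the block is knocked out of place (more than 15 mm) (distance of block from where it was at the start of the episode above 0.015 m).
It fails at once if a bystander is moved more than 20 mm (distance of any of spare_block, screwdriver, tape_roll, mug, jar from where it was at the start of the episode above 0.02 m).
It also fails if it takes over 51 s, if anything falls off the work surface, if the arm or the gripper's body presses on something with over 40 N, if the wrist force passes 120 N, or if a joint passes its speed limit or range.

## Working session

There is one attempt and no reset: what is moved stays moved. The work goes in short steps, Python scripts to look and compute and a tool call to move; the robot and the scene stay as the last step left them, time stands still between calls to the robot, and variables do not carry over. Pictures are saved under pics/ and viewed, at most 10 in all, crops included, and the job is handed in when it is done.

Besides the shell and the picture viewer there is one more tool, called after "Emit:" as name(argument=value, ...), one argument or row to a line, values as JSON. servo_tool: Moves the arm, as the interface text tells. Its arguments: {"type":"object","properties":{"moves":{"type":"array"},"force":{"type":"number"}},"required":["moves"]}

```bash
mkdir -p pics
python3 - <<'E'
from rig import readout, imaging, manip
import cv2,numpy as np
for n in("scene","top"):
    p,d=imaging.get_image(n); cv2.imwrite(f"pics/{n}0.png",p[:,:,::-1]); np.savez(f"{n}0.npz",p=p,d=d)
    c=imaging.calibration(n); print(n,c["intrinsics"].tolist(),(-c["R"].T@c["t"]).round(3), c["R"].round(3).tolist())
s=readout.get_state();print(s)
E
```

```text
scene [[592.6264964898922, 0.0, 329.1366923452108], [0.0, 592.6264964898922, 237.77009727365245], [0.0, 0.0, 1.0]] [ 0.866 -0.558  1.261] [[0.9, 0.436, -0.002], [0.37, -0.765, -0.528], [-0.231, 0.474, -0.849]]
top [[616.3054546738607, 0.0, 316.1839267525882], [0.0, 616.3054546738607, 238.1566552659427], [0.0, 0.0, 1.0]] [0.304 0.052 1.692] [[-0.013, -1.0, 0.004], [-0.989, 0.012, -0.147], [0.147, -0.006, -0.989]]
{'clock': 0.1, 'qpos': array([ 1.01799111e+00,  2.76544960e-01,  1.50602936e+00, -8.76734133e-06,
        1.36066253e+00, -1.21011653e-01]), 'qd': array([ 1.31273774e-03,  2.72021459e-05, -4.49747966e-03,  6.88885215e-04,
       -1.71177505e-03, -6.11613109e-04]), 'effort': array([ 8.69022242e-04, -4.17705202e+01, -2.46406513e+01, -1.88627773e-04,
        5.76886101e-03,  2.56953865e-05]), 'position': array([0.24046648, 0.52191934, 0.30310946]), 'ee_rot': array([-2.67716604e-04,  2.14222508e-01,  9.76784542e-01, -7.77298800e-04]), 'contact_force': array([-0.20437391,  0.41828422,  1.08576719]), 'moment': array([-0.00602118,  0.02896441, -0.00272654]), 'gripper_force': 0.0, 'width': 0.08497290145072763}
```

View pics/scene0.png

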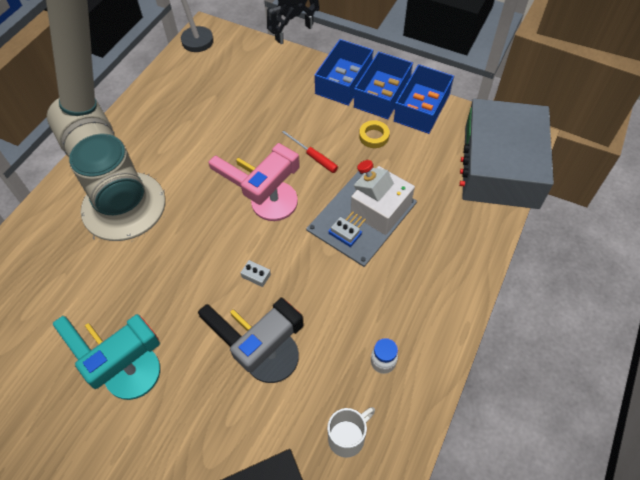

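View pics/top0.png

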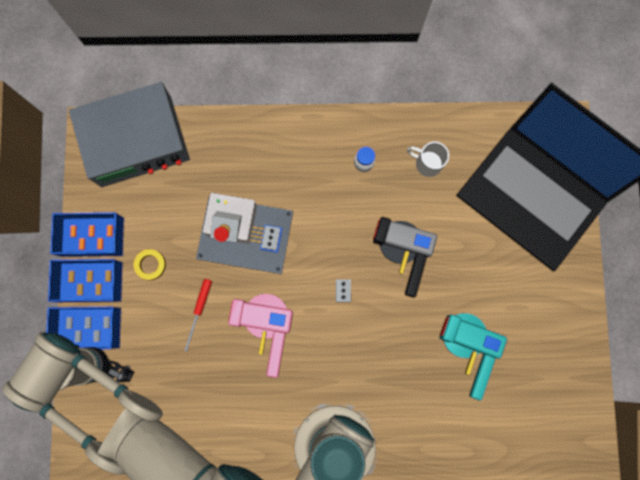

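Candidates in the scene view:
- **Scanner:** grey/black at (265,335), pink at (265,175), turquoise at (115,350). I choose the grey one with the black grip.
- **Red plunger:** head at scene (366,167) and top (222,233). The other red items are the screwdriver (top 203,297) and the instrument knobs (top 165,165).

Next I'll measure from both views and check close crops.

```bash
cat > h.py <<'E'
import numpy as np,cv2
from rig import imaging
def cloud(n,f="0"):
    z=np.load(f"{n}{f}.npz");p,d=z["p"],z["d"].astype(float);c=imaging.calibration(n)
    K=c["intrinsics"];v,u=np.mgrid[:480,:640]
    X=np.stack([(u-K[0,2])/K[0,0]*d,(v-K[1,2])/K[1,1]*d,d],-1)
    W=(X-c["t"])@c["R"]
    W[d==0]=np.nan
    return p,W,cv2.cvtColor(p,cv2.COLOR_RGB2HSV)
def proj(n,P):
    c=imaging.calibration(n);x=np.atleast_2d(P)@c["R"].T+c["t"];x=x@c["intrinsics"].T
    return x[:,:2]/x[:,2:]
E
python3 - <<'E'
from h import *
np.set_printoptions(precision=4,suppress=True)
boxes={"scene":dict(head=(352,155,380,180),plate=(300,150,420,268),scan=(190,290,310,385),blk=(330,210,365,245)),
"top":dict(head=(208,220,236,246),plate=(190,190,298,278),scan=(368,210,442,300),blk=(258,222,285,254))}
for n in boxes:
    p,W,H=cloud(n)
    def pts(b,m):
        u0,v0,u1,v1=boxes[n][b];M=np.zeros((480,640),bool);M[v0:v1,u0:u1]=1;M&=m&~np.isnan(W[...,0]);return W[M]
    h,s,v=H[...,0].astype(int),H[...,1].astype(int),H[...,2].astype(int)
    z=W[...,2]
    q=pts("head",((h<8)|(h>172))&(s>150)&(z>.1)); print(n,"head",len(q),np.median(q,0),q.min(0),q.max(0))
    q=pts("plate",(z>.006)&(z<.018)&(s<110)&(v<140));r=cv2.minAreaRect(q[:,:2].astype(np.float32));print(" plate",len(q),r,np.median(q[:,2]))
    q=pts("plate",(z>.084)&(z<.098)&(s<60)&(v>150));r=cv2.minAreaRect(q[:,:2].astype(np.float32));print(" housing",len(q),r,np.median(q[:,2]))
    q=pts("scan",(z>.1)&(z<.15));print(" scan zs",np.percentile(q[:,2],[5,25,50,75,95]))
    q=pts("scan",(z>.095)&(h>15)&(h<35)&(s>130));print(" trig",len(q),np.median(q,0));r=cv2.minAreaRect(q[:,:2].astype(np.float32));print(r)
    q=pts("scan",(z>.118)&(z<.131)&(v<70)&(W[...,0]<.5));r=cv2.minAreaRect(q[:,:2].astype(np.float32));print(" grip",len(q),r,np.median(q[:,2]))
    q=pts("scan",(z>.131)&(z<.15));r=cv2.minAreaRect(q[:,:2].astype(np.float32));print(" barrel",len(q),r,np.median(q[:,2]))
t=np.load("top0.npz")["p"][:,:,::-1];s=np.load("scene0.npz")["p"][:,:,::-1]
f=lambda i,b:cv2.resize(i[b[1]:b[3],b[0]:b[2]],(400,300),interpolation=cv2.INTER_CUBIC)
cv2.imwrite("pics/c1.png",np.vstack([np.hstack([f(t,(190,185,310,275)),f(s,(300,150,420,240))]),np.hstack([f(t,(350,210,470,300)),f(s,(190,290,310,380))])]))
E
```

```text
scene head 149 [0.5526 0.2795 0.1517] [0.5328 0.2626 0.137 ] [0.5675 0.3011 0.163 ]
 plate 2432 ((0.5704690217971802, 0.23687490820884705), (0.23871275782585144, 0.1813988983631134), 79.2752914428711) 0.01270881548184936
 housing 1079 ((0.60791015625, 0.27277496457099915), (0.12165472656488419, 0.1094469204545021), 79.01847076416016) 0.09266045145391703
 scan zs [0.1103 0.1248 0.1335 0.1368 0.14  ]
 trig 152 [ 0.475  -0.1825  0.1204]
((0.47521066665649414, -0.18167781829833984), (0.010595566593110561, 0.0578218549489975), 73.47901916503906)
 grip 630 ((0.44091901183128357, -0.21241559088230133), (0.0283899437636137, 0.11032210290431976), 71.25018310546875) 0.1255548541826782
 barrel 1991 ((0.5018304586410522, -0.17159953713417053), (0.15628525614738464, 0.1471962183713913), 69.96117401123047) 0.1363128738056666
top head 157 [0.5478 0.2833 0.1515] [0.5326 0.2653 0.1372] [0.5656 0.3016 0.1628]
 plate 2471 ((0.5673240423202515, 0.23950061202049255), (0.24050700664520264, 0.18109393119812012), 79.34915924072266) 0.012247977995497776
 housing 1076 ((0.6000648736953735, 0.274420827627182), (0.1192316934466362, 0.11921542882919312), 79.34793853759766) 0.09183938334826615
 scan zs [0.1154 0.1258 0.1325 0.1366 0.1412]
 trig 105 [ 0.4734 -0.1813  0.1199]
((0.4750475287437439, -0.18247589468955994), (0.010597220622003078, 0.0639057382941246), 73.14347839355469)
 grip 418 ((0.4411546587944031, -0.20842036604881287), (0.028891410678625107, 0.11200221627950668), 73.38333129882812) 0.12501118505653608
 barrel 1255 ((0.4878557026386261, -0.16791492700576782), (0.15627986192703247, 0.16819491982460022), 70.38185119628906) 0.13603461263215946
```

View pics/c1.png

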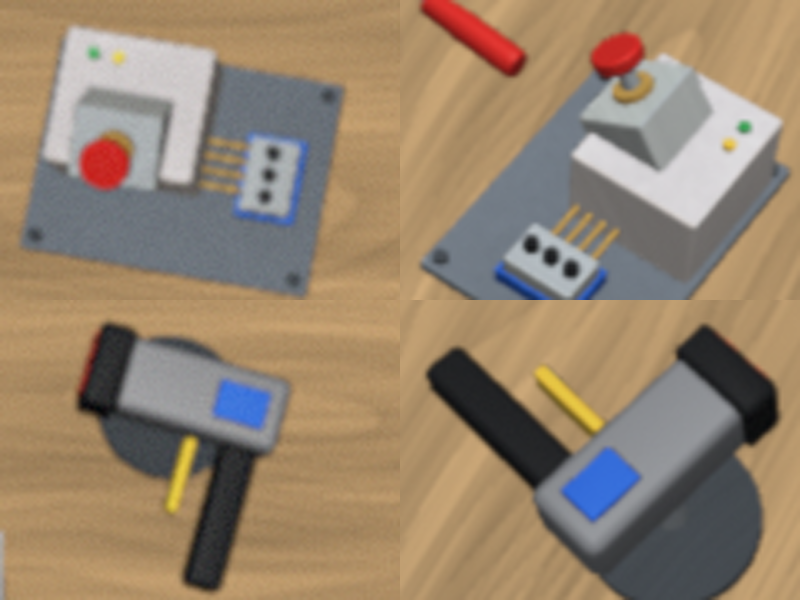

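The crops confirm it: red plunger head at top (222,233), studded block in the blue nest, and the grey scanner with black grip and yellow trigger at top (404,262). The heights agree with the text. The jig is at about (0.569, 0.238) with yaw -10.7°, and the scanner yaw is about -16.8°. I'll start moving and close the fingers on the way.

Emit:
servo_tool(
  moves=[
    {"dp": [-0.16, -0.05, 0], "delta_rot": [0, 0, 0], "fingers": 0},
    {"dp": [-0.16, -0.05, 0], "delta_rot": [0, 0, 0], "fingers": 0},
    {"dp": [-0.16, -0.05, 0], "delta_rot": [0, 0, 0], "fingers": 0},
    {"dp": [-0.16, -0.05, 0], "delta_rot": [0, 0, 0], "fingers": 0},
    {"dp": [-0.16, -0.05, 0], "delta_rot": [0, 0, 0], "fingers": 0},
  ],
)

```text
clock: 0.6
position: [0.3657, 0.4088, 0.3035]
ee_rot: [-0.0, 0.214, 0.977, -0.0]
contact_force: [-0.2, 1.2, -0.6]
width: 0.0124
gripper_force: 0.0
```

```bash
cat >> h.py <<'E'
from scipy.spatial.transform import Rotation as Ro
def jigR(deg=-10.7): # tool axes for pressing
    a=np.radians(deg);z=np.array([.5*np.cos(a),.5*np.sin(a),-.866025]);y=np.array([-np.sin(a),np.cos(a),0]);return np.c_[np.cross(y,z),y,z]
def downR(deg): # tool down, y along scanner y
    a=np.radians(deg);z=np.array([0,0,-1.]);y=np.array([-np.sin(a),np.cos(a),0]);return np.c_[np.cross(y,z),y,z]
def togo(R,tcp):
    from rig import readout
    s=readout.get_state();w,x,y,z=s["ee_rot"];C=Ro.from_quat([x,y,z,w]).as_matrix()
    np.set_printoptions(precision=4,suppress=True)
    print("t",s["clock"],"pos",s["position"],"q",s["qpos"],"F",s["contact_force"],"w",s["width"])
    print("rot units",Ro.from_matrix(C.T@R).as_rotvec()/.1)
    d=np.array(tcp)-s["position"]
    print("dp units, current axes",C.T@d/.2," target axes",R.T@d/.2)
PL=np.array([.549,.282,.1505])
E
python3 -c "
from h import *
R=jigR();togo(R,PL-R[:,2]*.113)"
```

```text
t 0.6 pos [0.3657 0.4088 0.3035] q [ 0.7141  0.2365  1.5611  0.      1.3447 -0.4252] F [-0.1519  1.2248 -0.56  ] w 0.012397890370817939
rot units [-0.6469 -5.2135 -2.3902]
dp units, current axes [-0.8236 -0.2606  0.2756]  target axes [-0.4993 -0.4526  0.6067]
```

Emit:
servo_tool(
  moves=[
    {"dp": [-0.16, -0.05, 0], "delta_rot": [0, 0, 0], "fingers": 0},
    {"dp": [-0.16, -0.05, 0], "delta_rot": [0, 0, 0], "fingers": 0},
    {"dp": [-0.16, -0.05, 0], "delta_rot": [0, 0, 0], "fingers": 0},
    {"dp": [-0.16, -0.05, 0], "delta_rot": [0, 0, 0], "fingers": 0},
    {"dp": [-0.16, -0.05, 0], "delta_rot": [0, 0, 0], "fingers": 0},
  ],
)

```text
clock: 1.1
position: [0.4901, 0.2964, 0.3035]
ee_rot: [-0.0, 0.214, 0.977, -0.0]
contact_force: [-0.5, 0.5, -0.3]
width: -0.0002
gripper_force: 0.0
```

Emit:
servo_tool(
  moves=[
    {"dp": [0, 0, 0], "delta_rot": [-0.1, -0.8, -0.36], "fingers": 0},
    {"dp": [0, 0, 0], "delta_rot": [-0.1, -0.8, -0.36], "fingers": 0},
    {"dp": [0, 0, 0], "delta_rot": [-0.1, -0.8, -0.36], "fingers": 0},
    {"dp": [0, 0, 0], "delta_rot": [-0.1, -0.8, -0.36], "fingers": 0},
    {"dp": [0, 0, 0], "delta_rot": [-0.1, -0.8, -0.36], "fingers": 0},
  ],
)

```text
clock: 1.6
position: [0.4892, 0.2974, 0.3037]
ee_rot: [0.2, 0.121, 0.972, -0.018]
contact_force: [0.2, 0.2, 0.6]
width: 0.0002
gripper_force: 0.0
```

```bash
python3 -c "
from h import *
R=jigR();togo(R,PL-R[:,2]*.113)"
```

```text
t 1.6 pos [0.4892 0.2974 0.3037] q [ 0.5666  0.1721  1.7067 -0.3377  0.9944 -0.6093] F [0.2313 0.2153 0.5528] w 0.0001952736707582167
rot units [-0.1488 -1.1829 -0.5803]
dp units, current axes [ 0.0845 -0.0222  0.2645]  target axes [ 0.1163 -0.0202  0.2522]
```

Emit:
servo_tool(
  moves=[
    {"dp": [0, 0, 0], "delta_rot": [-0.07, -0.6, -0.29], "fingers": 0},
    {"dp": [0, 0, 0], "delta_rot": [-0.07, -0.58, -0.29], "fingers": 0},
    {"dp": [0.05, -0.01, 0.08], "delta_rot": [0, 0, 0], "fingers": 0},
    {"dp": [0.05, -0.01, 0.08], "delta_rot": [0, 0, 0], "fingers": 0},
    {"dp": [0.016, 0, 0.08], "delta_rot": [0, 0, 0], "fingers": 0},
  ],
)

```text
clock: 2.1
position: [0.491, 0.2924, 0.2493]
ee_rot: [0.255, 0.091, 0.962, -0.025]
contact_force: [0.5, 0.2, 0.1]
width: 0.0002
gripper_force: 0.0
```

Run:
```python
from h import *
R=jigR();togo(R,PL-R[:,2]*.073)
ims=[]
for n,b in (("scene",(310,90,430,180)),("top",(170,180,290,270))):
    p,d=imaging.get_image(n); np.savez(f"{n}1.npz",p=p,d=d)
    ims.append(cv2.resize(p[b[1]:b[3],b[0]:b[2],::-1],(400,300),interpolation=cv2.INTER_CUBIC))
cv2.imwrite("pics/c2.png",np.hstack(ims))
```

```text
t 2.1 pos [0.491  0.2924 0.2493] q [ 0.5949  0.1997  1.8604 -0.5279  0.7707 -0.4621] F [0.453  0.1575 0.1184] w 0.00023880426936478085
rot units [-0.0223 -0.0473 -0.0052]
dp units, current axes [-0.0092  0.0033  0.2099]  target axes [-0.0082  0.0028  0.2099]
```

View pics/c2.png

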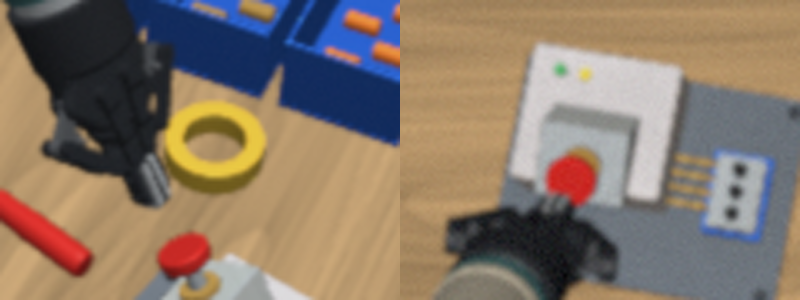

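The shut tips stand in line with the red head, about 40 mm short of it, along its slant. Approaching now.

Emit:
servo_tool(
  moves=[
    {"dp": [-0.004, 0.001, 0.06], "delta_rot": [0, 0, 0], "fingers": 0},
    {"dp": [-0.004, 0.001, 0.06], "delta_rot": [0, 0, 0], "fingers": 0},
    {"dp": [0, 0, 0.04], "delta_rot": [0, 0, 0], "fingers": 0},
    {"dp": [0, 0, 0.02], "delta_rot": [0, 0, 0], "fingers": 0},
    {"dp": [0, 0, 0], "delta_rot": [0, 0, 0], "fingers": 0},
  ],
)

```text
clock: 2.7
position: [0.5116, 0.2893, 0.2196]
ee_rot: [0.256, 0.091, 0.962, -0.025]
contact_force: [0.1, -0.2, 0.5]
width: 0.0003
gripper_force: 0.0
```

Emit:
servo_tool(
  moves=[
    {"dp": [0, 0, 0.01], "delta_rot": [0, 0, 0], "fingers": 0},
    {"dp": [0, 0, 0.01], "delta_rot": [0, 0, 0], "fingers": 0},
    {"dp": [0, 0, 0.01], "delta_rot": [0, 0, 0], "fingers": 0},
    {"dp": [0, 0, 0], "delta_rot": [0, 0, 0], "fingers": 0},
  ],
)

```text
clock: 3.1
position: [0.5143, 0.289, 0.215]
ee_rot: [0.256, 0.091, 0.962, -0.024]
contact_force: [0.3, -0.5, -0.1]
width: -0.0003
gripper_force: 0.0
```

```bash
python3 -c "
from h import *
R=jigR();togo(R,PL-R[:,2]*.073)"
```

```text
t 3.1 pos [0.5143 0.289  0.215 ] q [ 0.5625  0.2579  1.8809 -0.5651  0.6872 -0.4345] F [ 0.304  -0.4949 -0.088 ] w -0.00031391579677396295
rot units [-0.0119 -0.0289 -0.0135]
dp units, current axes [ 0.0079 -0.0023  0.0029]  target axes [ 0.0079 -0.0023  0.0029]
```

Emit:
servo_tool(
  moves=[
    {"dp": [0.004, -0.002, 0.007], "delta_rot": [0, 0, 0], "fingers": 0},
    {"dp": [0.004, 0, 0.007], "delta_rot": [0, 0, 0], "fingers": 0},
    {"dp": [0, 0, 0], "delta_rot": [0, 0, 0], "fingers": 0},
  ],
)

```text
clock: 3.4
position: [0.5149, 0.2888, 0.2129]
ee_rot: [0.257, 0.091, 0.962, -0.024]
contact_force: [-0.5, -0.1, 5.4]
width: -0.0001
gripper_force: 2.4
```

Emit:
servo_tool(
  moves=[
    {"dp": [0, 0, 0.007], "delta_rot": [0, 0, 0], "fingers": 0},
    {"dp": [0, 0, 0.007], "delta_rot": [0, 0, 0], "fingers": 0},
    {"dp": [0, 0, 0], "delta_rot": [0, 0, 0], "fingers": 0},
  ],
)

```text
clock: 3.7
position: [0.5162, 0.2886, 0.2106]
ee_rot: [0.257, 0.091, 0.962, -0.024]
contact_force: [-1.8, -1.0, 5.4]
width: -0.0001
gripper_force: 2.9
```

```bash
python3 -c "
from h import *
R=jigR();togo(R,PL-R[:,2]*.073)"
```

```text
t 3.7 pos [0.5162 0.2886 0.2106] q [ 0.5599  0.2641  1.8862 -0.5745  0.6745 -0.4254] F [-1.7885 -1.0011  5.3776] w -0.00012491668952643186
rot units [-0.002  -0.0064 -0.0147]
dp units, current axes [ 0.0055 -0.0018 -0.021 ]  target axes [ 0.0055 -0.0017 -0.021 ]
```

Emit:
servo_tool(
  moves=[
    {"dp": [0, 0, 0.005], "delta_rot": [0, 0, 0], "fingers": 0},
    {"dp": [0, 0, 0.005], "delta_rot": [0, 0, 0], "fingers": 0},
    {"dp": [0, 0, 0], "delta_rot": [0, 0, 0], "fingers": 0},
  ],
)

```text
clock: 4.0
position: [0.5171, 0.2884, 0.209]
ee_rot: [0.257, 0.091, 0.962, -0.024]
contact_force: [-3.3, 0.3, 6.0]
width: 0.0003
gripper_force: 3.2
```

Emit:
servo_tool(
  moves=[
    {"dp": [0, 0, 0.004], "delta_rot": [0, 0, 0], "fingers": 0},
    {"dp": [0, 0, 0.004], "delta_rot": [0, 0, 0], "fingers": 0},
    {"dp": [0, 0, 0], "delta_rot": [0, 0, 0], "fingers": 0},
  ],
)

```text
clock: 4.3
position: [0.5178, 0.2882, 0.2077]
ee_rot: [0.257, 0.091, 0.962, -0.024]
contact_force: [-2.2, -1.0, 6.9]
width: -0.0001
gripper_force: 3.5
```

Emit:
servo_tool(
  moves=[
    {"dp": [0, 0, 0.004], "delta_rot": [0, 0, 0], "fingers": 0},
    {"dp": [0, 0, 0.004], "delta_rot": [0, 0, 0], "fingers": 0},
    {"dp": [0, 0, 0], "delta_rot": [0, 0, 0], "fingers": 0},
  ],
)

```text
clock: 4.6
position: [0.5186, 0.2881, 0.2064]
ee_rot: [0.257, 0.091, 0.962, -0.024]
contact_force: [-3.7, -1.4, 7.3]
width: 0.0
gripper_force: 3.8
```

Emit:
servo_tool(
  moves=[
    {"dp": [0, 0, 0.004], "delta_rot": [0, 0, 0], "fingers": 0},
    {"dp": [0, 0, 0.002], "delta_rot": [0, 0, 0], "fingers": 0},
    {"dp": [0, 0, 0], "delta_rot": [0, 0, 0], "fingers": 0},
  ],
)

```text
clock: 4.9
position: [0.5191, 0.288, 0.2054]
ee_rot: [0.257, 0.091, 0.962, -0.024]
contact_force: [-2.2, -1.3, 6.6]
width: 0.0001
gripper_force: 4.0
```

Emit:
servo_tool(
  moves=[
    {"dp": [0, 0, 0.004], "delta_rot": [0, 0, 0], "fingers": 0},
    {"dp": [0, 0, 0.002], "delta_rot": [0, 0, 0], "fingers": 0},
    {"dp": [0, 0, 0], "delta_rot": [0, 0, 0], "fingers": 0},
  ],
)

```text
clock: 5.2
position: [0.5192, 0.288, 0.2053]
ee_rot: [0.258, 0.091, 0.962, -0.024]
contact_force: [-8.2, -1.0, 14.5]
width: 0.0
gripper_force: 8.1
```

Emit:
servo_tool(
  moves=[
    {"dp": [0, 0, 0.004], "delta_rot": [0, 0, 0], "fingers": 0},
    {"dp": [0, 0, 0.002], "delta_rot": [0, 0, 0], "fingers": 0},
    {"dp": [0, 0, 0], "delta_rot": [0, 0, 0], "fingers": 0},
  ],
)

```text
clock: 5.5
position: [0.5192, 0.2879, 0.2052]
ee_rot: [0.258, 0.091, 0.962, -0.024]
contact_force: [-14.5, -0.8, 20.2]
width: -0.0001
gripper_force: 12.5
```

The stop is reached: the position no longer changes and the force is up to about 25 N, of which about 16 N is on the stop. Hold, then retract.

Emit:
servo_tool(
  moves=[
    {"dp": [0, 0, 0], "delta_rot": [0, 0, 0], "fingers": 0},
    {"dp": [0, 0, 0], "delta_rot": [0, 0, 0], "fingers": 0},
    {"dp": [0, 0, 0], "delta_rot": [0, 0, 0], "fingers": 0},
    {"dp": [0, 0, 0], "delta_rot": [0, 0, 0], "fingers": 0},
    {"dp": [0, 0, 0], "delta_rot": [0, 0, 0], "fingers": 0},
  ],
)

```text
clock: 6.0
position: [0.5193, 0.2879, 0.2052]
ee_rot: [0.258, 0.091, 0.962, -0.024]
contact_force: [-14.4, -0.4, 21.5]
width: -0.0
gripper_force: 12.5
```

Emit:
servo_tool(
  moves=[
    {"dp": [0, 0, 0], "delta_rot": [0, 0, 0], "fingers": 0},
    {"dp": [0, 0, 0], "delta_rot": [0, 0, 0], "fingers": 0},
    {"dp": [0, 0, 0], "delta_rot": [0, 0, 0], "fingers": 0},
    {"dp": [0, 0, 0], "delta_rot": [0, 0, 0], "fingers": 0},
    {"dp": [0, 0, 0], "delta_rot": [0, 0, 0], "fingers": 0},
  ],
)

```text
clock: 6.5
position: [0.5193, 0.2879, 0.2051]
ee_rot: [0.258, 0.091, 0.962, -0.024]
contact_force: [-14.5, 0.6, 20.6]
width: -0.0005
gripper_force: 12.5
```

Emit:
servo_tool(
  moves=[
    {"dp": [0, 0, -0.02], "delta_rot": [0, 0, 0], "fingers": 0},
    {"dp": [0, 0, -0.03], "delta_rot": [0, 0, 0], "fingers": 0},
    {"dp": [0, 0, -0.05], "delta_rot": [0, 0, 0], "fingers": 0},
    {"dp": [0, 0, -0.15], "delta_rot": [0, 0, 0], "fingers": 0},
    {"dp": [0, 0, -0.15], "delta_rot": [0, 0, 0], "fingers": 0},
  ],
)

```text
clock: 7.0
position: [0.4798, 0.2947, 0.2709]
ee_rot: [0.255, 0.091, 0.962, -0.025]
contact_force: [-0.4, -0.2, 0.4]
width: -0.0003
gripper_force: 0.0
```

Emit:
servo_tool(
  moves=[
    {"dp": [0, 0, -0.15], "delta_rot": [0, 0, 0], "fingers": 0},
    {"dp": [0, 0, -0.15], "delta_rot": [0, 0, 0], "fingers": 0},
    {"dp": [0, 0, 0], "delta_rot": [0, 0, 0], "fingers": 0},
  ],
)

```text
clock: 7.3
position: [0.4512, 0.3019, 0.3274]
ee_rot: [0.259, 0.091, 0.961, -0.022]
contact_force: [0.4, -0.4, 0.1]
width: 0.0001
gripper_force: 0.0
```

Run:
```python
from h import *
togo(downR(-16.8),[.4555,-.2065,.30])
p,d=imaging.get_image("scene"); np.savez("scene2.npz",p=p,d=d)
p,W,H=cloud("scene","2")
M=((H[...,0]<8)|(H[...,0]>172))&(H[...,1]>150)&(W[...,2]>.1);M[:155]=0;M[180:]=0;M[:,:352]=0;M[:,380:]=0
print(M.sum(),np.median(W[M],0))
```

```text
t 7.3 pos [0.4512 0.3019 0.3274] q [ 0.6628  0.0956  1.7793 -0.4758  0.9541 -0.5024] F [ 0.3841 -0.4208  0.0521] w 0.00010213671349701135
rot units [0.3316 5.2461 1.0241]
dp units, current axes [-0.3649 -2.4944  0.3542]  target axes [-0.7551 -2.4273  0.1368]
148 [0.5519 0.2786 0.1514]
```

The head is back at its rest height (0.1514 against 0.1517). Straighten up, open and go to the scanner.

Emit:
servo_tool(
  moves=[
    {"dp": [0, 0, 0], "delta_rot": [0.06, 0.9, 0.17], "fingers": 1},
    {"dp": [0, 0, 0], "delta_rot": [0.06, 0.9, 0.17], "fingers": 1},
    {"dp": [0, 0, 0], "delta_rot": [0.06, 0.9, 0.17], "fingers": 1},
    {"dp": [0, 0, 0], "delta_rot": [0.06, 0.9, 0.17], "fingers": 1},
    {"dp": [0, 0, 0], "delta_rot": [0.06, 0.9, 0.17], "fingers": 1},
  ],
)

```text
clock: 7.85
position: [0.4515, 0.3003, 0.3217]
ee_rot: [0.032, 0.139, 0.99, -0.007]
contact_force: [-0.1, -0.9, -0.2]
width: 0.0724
gripper_force: 0.0
```

Emit:
servo_tool(
  moves=[
    {"dp": [0, 0, 0], "delta_rot": [0.03, 0.75, 0.17], "fingers": 1},
    {"dp": [-0.06, -0.2, 0], "delta_rot": [0, 0, 0], "fingers": 1},
    {"dp": [-0.06, -0.2, 0], "delta_rot": [0, 0, 0], "fingers": 1},
    {"dp": [-0.06, -0.2, 0], "delta_rot": [0, 0, 0], "fingers": 1},
    {"dp": [-0.06, -0.2, 0], "delta_rot": [0, 0, 0], "fingers": 1},
  ],
)

```text
clock: 8.35
position: [0.4505, 0.1318, 0.3222]
ee_rot: [-0.004, 0.147, 0.989, -0.004]
contact_force: [0.3, 0.1, -0.0]
width: 0.0857
gripper_force: 0.0
```

Emit:
servo_tool(
  moves=[
    {"dp": [-0.06, -0.2, 0], "delta_rot": [0, 0, 0], "fingers": 1},
    {"dp": [-0.06, -0.2, 0], "delta_rot": [0, 0, 0], "fingers": 1},
    {"dp": [-0.06, -0.2, 0], "delta_rot": [0, 0, 0], "fingers": 1},
    {"dp": [-0.06, -0.2, 0], "delta_rot": [0, 0, 0], "fingers": 1},
    {"dp": [-0.06, -0.2, 0], "delta_rot": [0, 0, 0], "fingers": 1},
  ],
)

```text
clock: 8.85
position: [0.4495, -0.0771, 0.3236]
ee_rot: [-0.004, 0.147, 0.989, -0.003]
contact_force: [1.3, -0.3, 0.6]
width: 0.0854
gripper_force: 0.0
```

Run:
```python
from h import *
togo(downR(-16.8),[.4555,-.2065,.30])
```

```text
t 8.85 pos [ 0.4495 -0.0771  0.3236] q [-0.3183  0.0867  1.6987 -0.0068  1.3631 -1.5918] F [ 1.2932 -0.2549  0.5966] w 0.08543826417285094
rot units [-0.0646 -0.0708 -0.0264]
dp units, current axes [-0.2181 -0.6094  0.1202]  target axes [-0.2157 -0.6108  0.1178]
```

Emit:
servo_tool(
  moves=[
    {"dp": [-0.05, -0.15, 0.02], "delta_rot": [-0.06, -0.07, -0.03], "fingers": 1},
    {"dp": [-0.06, -0.15, 0.02], "delta_rot": [0, 0, 0], "fingers": 1},
    {"dp": [-0.06, -0.16, 0.02], "delta_rot": [0, 0, 0], "fingers": 1},
    {"dp": [-0.05, -0.15, 0.02], "delta_rot": [0, 0, 0], "fingers": 1},
    {"dp": [0, 0, 0], "delta_rot": [0, 0, 0], "fingers": 1},
  ],
)

```text
clock: 9.35
position: [0.4568, -0.2084, 0.3069]
ee_rot: [-0.0, 0.148, 0.989, -0.001]
contact_force: [-0.3, 0.9, 0.3]
width: 0.0852
gripper_force: 0.0
```

Run:
```python
from h import *
togo(downR(-16.8),[.4555,-.2065,.16])
```

```text
t 9.35 pos [ 0.4568 -0.2084  0.3069] q [-0.5657  0.1642  1.6478 -0.0017  1.3299 -1.8396] F [-0.3071  0.8945  0.3104] w 0.08516860482367955
rot units [-0.0155 -0.0067 -0.0331]
dp units, current axes [0.0086 0.0084 0.7345]  target axes [0.009  0.0072 0.7345]
```

Emit:
servo_tool(
  moves=[
    {"dp": [0.003, 0.003, 0.13], "delta_rot": [0, 0, 0], "fingers": 1},
    {"dp": [0.003, 0, 0.13], "delta_rot": [0, 0, 0], "fingers": 1},
    {"dp": [0.003, 0, 0.13], "delta_rot": [0, 0, 0], "fingers": 1},
    {"dp": [0, 0, 0.08], "delta_rot": [0, 0, 0], "fingers": 1},
    {"dp": [0, 0, 0], "delta_rot": [0, 0, 0], "fingers": 1},
  ],
)

```text
clock: 9.85
position: [0.4539, -0.2022, 0.2121]
ee_rot: [-0.002, 0.146, 0.989, 0.001]
contact_force: [-1.0, 0.2, -0.0]
width: 0.0855
gripper_force: 0.0
```

Run:
```python
from h import *
togo(downR(-16.8),[.4555,-.2065,.16])
ims=[]
for n,b in (("scene",(190,250,310,340)),("top",(350,210,470,300))):
    p,d=imaging.get_image(n)
    ims.append(cv2.resize(p[b[1]:b[3],b[0]:b[2],::-1],(400,300),interpolation=cv2.INTER_CUBIC))
cv2.imwrite("pics/c3.png",np.hstack(ims))
```

```text
t 9.85 pos [ 0.4539 -0.2022  0.2121] q [-0.5596  0.234   1.809   0.0005  1.104  -1.8384] F [-0.9711  0.1801 -0.0143] w 0.08552810275714365
rot units [ 0.0188 -0.0506  0.0098]
dp units, current axes [-0.0152 -0.0185  0.2604]  target axes [-0.0139 -0.018   0.2605]
```

View pics/c3.png

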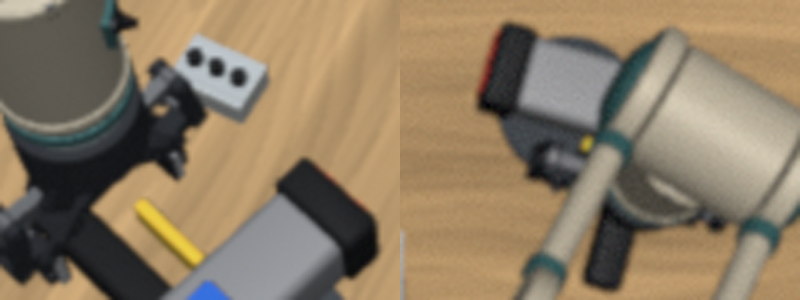

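The fingers straddle the black grip and yellow trigger, at the left crop's (130,240), and the spare block at (220,80) is clear. Correct the drift and descend.

Emit:
servo_tool(
  moves=[
    {"dp": [-0.014, -0.02, 0], "delta_rot": [0, 0, 0], "fingers": 1},
    {"dp": [0, 0, 0.04], "delta_rot": [0, 0, 0], "fingers": 1},
    {"dp": [0, 0, 0], "delta_rot": [0, 0, 0], "fingers": 1},
  ],
)

```text
clock: 10.25
position: [0.4572, -0.2084, 0.2072]
ee_rot: [0.001, 0.146, 0.989, -0.0]
contact_force: [-0.4, -0.5, 0.1]
width: 0.0855
gripper_force: 0.0
```

Run:
```python
from h import *
togo(downR(-16.8),[.4555,-.2065,.16])
```

```text
t 10.25 pos [ 0.4572 -0.2084  0.2072] q [-0.5664  0.2437  1.8095  0.0002  1.0862 -1.8451] F [-0.4358 -0.5188  0.1269] w 0.08548352242933971
rot units [-0.0041  0.0226  0.0099]
dp units, current axes [0.0114 0.0068 0.2357]  target axes [0.0109 0.0067 0.2358]
```

Emit:
servo_tool(
  moves=[
    {"dp": [0.004, 0.003, 0.05], "delta_rot": [0, 0, 0], "fingers": 1},
    {"dp": [0.004, 0, 0.06], "delta_rot": [0, 0, 0], "fingers": 1},
    {"dp": [0, 0, 0.06], "delta_rot": [0, 0, 0], "fingers": 1},
    {"dp": [0, 0, 0.06], "delta_rot": [0, 0, 0], "fingers": 1},
    {"dp": [0, 0, 0], "delta_rot": [0, 0, 0], "fingers": 1},
  ],
)

```text
clock: 10.75
position: [0.4551, -0.2067, 0.1595]
ee_rot: [-0.001, 0.145, 0.989, 0.0]
contact_force: [0.2, -0.1, 0.1]
width: 0.0856
gripper_force: 0.0
```

Emit:
servo_tool(
  moves=[
    {"dp": [0, 0, 0], "delta_rot": [0, 0, 0], "fingers": 1},
  ],
)

```text
clock: 10.85
position: [0.4561, -0.2074, 0.1611]
ee_rot: [0.001, 0.145, 0.989, -0.0]
contact_force: [0.5, -0.6, -0.2]
width: 0.0852
gripper_force: 0.0
```

Run:
```python
from h import *
togo(downR(-16.8),[.4555,-.2065,.16])
```

```text
t 10.85 pos [ 0.4561 -0.2074  0.1611] q [-0.5658  0.2922  1.876   0.0002  0.9713 -1.8448] F [ 0.5127 -0.6234 -0.2342] w 0.0852099234588227
rot units [-0.0037  0.02    0.0129]
dp units, current axes [0.0041 0.0034 0.0054]  target axes [0.0041 0.0034 0.0054]
```

Good. Close gently to 0.6 first, then squeeze.

Emit:
servo_tool(
  moves=[
    {"dp": [0, 0, 0], "delta_rot": [0, 0, 0], "fingers": 0.6},
    {"dp": [0, 0, 0], "delta_rot": [0, 0, 0], "fingers": 0.6},
    {"dp": [0, 0, 0], "delta_rot": [0, 0, 0], "fingers": 0.6},
    {"dp": [0, 0, 0], "delta_rot": [0, 0, 0], "fingers": 0.5},
    {"dp": [0, 0, 0], "delta_rot": [0, 0, 0], "fingers": 0.5},
  ],
  force=20,
)

```text
clock: 11.35
position: [0.4563, -0.2071, 0.1626]
ee_rot: [0.002, 0.146, 0.989, -0.0]
contact_force: [-1.3, 2.3, 5.1]
width: 0.0486
gripper_force: 20.7
```

Emit:
servo_tool(
  moves=[
    {"dp": [0, 0, 0], "delta_rot": [0, 0, 0], "fingers": 0.45},
    {"dp": [0, 0, 0], "delta_rot": [0, 0, 0], "fingers": 0.45},
    {"dp": [0, 0, 0], "delta_rot": [0, 0, 0], "fingers": 0.45},
    {"dp": [0, 0, 0], "delta_rot": [0, 0, 0], "fingers": 0.45},
  ],
)

```text
clock: 11.75
position: [0.4563, -0.2071, 0.1626]
ee_rot: [0.002, 0.146, 0.989, -0.0]
contact_force: [-0.8, 3.4, 6.1]
width: 0.0487
gripper_force: 20.7
```

Both sides are balanced at about 20 N and only about 5 N is needed. The 48.7 mm opening fits a flat pad on the tilted, fully squeezed trigger. I'll grip a little firmer to be sure, then open and lift.

Emit:
servo_tool(
  moves=[
    {"dp": [0, 0, 0], "delta_rot": [0, 0, 0], "fingers": 0.4},
    {"dp": [0, 0, 0], "delta_rot": [0, 0, 0], "fingers": 0.4},
    {"dp": [0, 0, 0], "delta_rot": [0, 0, 0], "fingers": 0.4},
    {"dp": [0, 0, 0], "delta_rot": [0, 0, 0], "fingers": 0.4},
    {"dp": [0, 0, 0], "delta_rot": [0, 0, 0], "fingers": 0.4},
  ],
  force=32,
)

```text
clock: 12.25
position: [0.4563, -0.2072, 0.1627]
ee_rot: [0.002, 0.146, 0.989, -0.0]
contact_force: [-1.1, 1.6, 4.7]
width: 0.0478
gripper_force: 31.2
```

Run:
```python
from h import *
togo(downR(-16.8),[.4555,-.2065,.16])
ims=[]
for n,b in (("scene",(190,250,310,340)),("top",(350,210,470,300))):
    p,d=imaging.get_image(n)
    ims.append(cv2.resize(p[b[1]:b[3],b[0]:b[2],::-1],(400,300),interpolation=cv2.INTER_CUBIC))
cv2.imwrite("pics/c4.png",np.hstack(ims))
```

```text
t 12.25 pos [ 0.4563 -0.2072  0.1627] q [-0.5657  0.2898  1.8748  0.001   0.9732 -1.8446] F [-1.0716  1.6247  4.6755] w 0.047780763556742885
rot units [-0.0023  0.0382  0.0078]
dp units, current axes [0.0048 0.0023 0.0132]  target axes [0.0048 0.0023 0.0133]
```

View pics/c4.png

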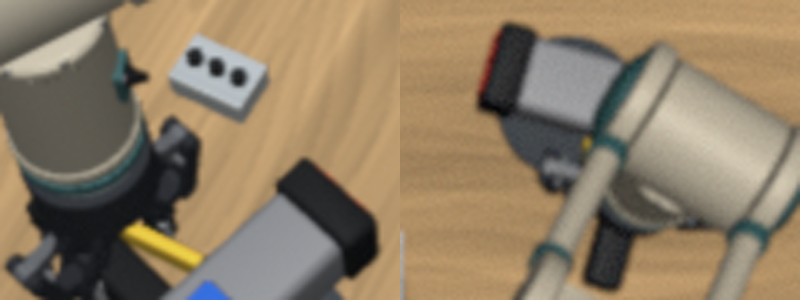

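The trigger (left crop, 165,245) is swung visibly towards the grip, held at 31 N with an opening of 47.8 mm. Release and lift.

Emit:
servo_tool(
  moves=[
    {"dp": [0, 0, 0], "delta_rot": [0, 0, 0], "fingers": 1},
    {"dp": [0, 0, 0], "delta_rot": [0, 0, 0], "fingers": 1},
    {"dp": [0, 0, 0], "delta_rot": [0, 0, 0], "fingers": 1},
    {"dp": [0, 0, 0], "delta_rot": [0, 0, 0], "fingers": 1},
    {"dp": [0, 0, 0], "delta_rot": [0, 0, 0], "fingers": 1},
  ],
)

```text
clock: 12.85
position: [0.4562, -0.2077, 0.1615]
ee_rot: [0.001, 0.145, 0.989, -0.001]
contact_force: [0.3, 0.2, 0.0]
width: 0.0855
gripper_force: 0.0
```

Emit:
servo_tool(
  moves=[
    {"dp": [0, 0, -0.08], "delta_rot": [0, 0, 0], "fingers": 1},
    {"dp": [0, 0, -0.15], "delta_rot": [0, 0, 0], "fingers": 1},
    {"dp": [0, 0, -0.15], "delta_rot": [0, 0, 0], "fingers": 1},
    {"dp": [0, 0, -0.15], "delta_rot": [0, 0, 0], "fingers": 1},
    {"dp": [0, 0, -0.15], "delta_rot": [0, 0, 0], "fingers": 1},
  ],
)

```text
clock: 13.35
position: [0.4556, -0.2074, 0.2987]
ee_rot: [0.001, 0.146, 0.989, -0.001]
contact_force: [-0.1, 0.3, -0.0]
width: 0.0854
gripper_force: 0.0
```

Emit:
servo_tool(
  moves=[
    {"dp": [0, 0, 0], "delta_rot": [0, 0, 0], "fingers": 1},
    {"dp": [0, 0, 0], "delta_rot": [0, 0, 0], "fingers": 1},
    {"dp": [0, 0, 0], "delta_rot": [0, 0, 0], "fingers": 1},
  ],
)

```text
clock: 13.65
position: [0.4551, -0.2069, 0.2962]
ee_rot: [0.0, 0.145, 0.989, -0.0]
contact_force: [-0.2, -0.2, -0.4]
width: 0.0855
gripper_force: 0.0
```

Run:
```python
from h import *
p,d=imaging.get_image("scene");np.savez("scene5.npz",p=p,d=d);cv2.imwrite("pics/s5.png",p[:,:,::-1])
for f in "05":
    p,W,H=cloud("scene",f);h,s,z=H[...,0],H[...,1],W[...,2]
    def md(b,m):
        M=np.zeros((480,640),bool);M[b[1]:b[3],b[0]:b[2]]=1;M&=m&~np.isnan(z);print(f,M.sum(),np.median(W[M],0),end=" ");return W[M]
    md((352,155,380,180),((h<8)|(h>172))&(s>150)&(z>.1));md((330,210,365,245),(z>.033)&(z<.055)&(s<60))
    q=md((190,290,310,385),(z>.095)&(h>15)&(h<35)&(s>130));print(cv2.minAreaRect(q[:,:2].astype(np.float32)))
```

```text
0 149 [0.55260356 0.27948836 0.15165681] 0 418 [0.56028825 0.16469616 0.04189629] 0 152 [ 0.47496684 -0.18247668  0.12041771] ((0.47521066665649414, -0.18167781829833984), (0.010595566593110561, 0.0578218549489975), 73.47901916503906)
5 148 [0.55220664 0.27889992 0.15217132] 5 425 [0.5603721  0.1641113  0.04232132] 5 152 [ 0.47487666 -0.18268633  0.12044998] ((0.47476857900619507, -0.18165826797485352), (0.010117925703525543, 0.058945294469594955), 72.74456787109375)
```

View pics/s5.png

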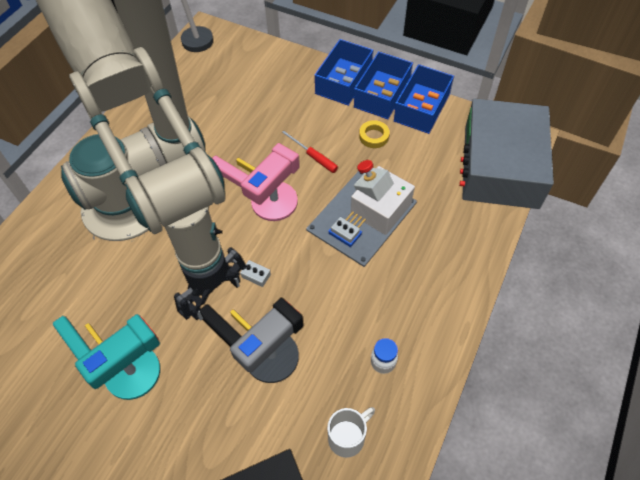

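The plunger (366,167), block (346,230) and trigger (241,320) are all back where they began. The bystanders are unmoved and the gripper is clear. Handing in.

```bash
python3 -c "
from rig import manip
print(manip.sign_off())"
```

```text
the job is handed in; nothing more can be done
None
```

I pressed the plunger onto its stop at about 16 N, held it about a second and let it spring back; then I squeezed and released the scanner trigger, and handed the job in at about 13.7 s with the block and bystanders unmoved (no verdict was returned).

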